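Push the spent cartridge out of its snap dock and through the waste flap

TASK

The spent white cartridge is snapped into the open dock in the middle of the low station; it slides out along the runway either to the left or to the right, because hidden pins under the dock's lips close the other way. Feel which way it gives, never pressing on it with more than about 40 N, then push it out past its snap, along the runway and through the sprung flap at that end, so that it slides fully into the box behind and the flap swings shut. Leave the spare cartridge and the other things around the station where they are.

Things in the scene. Friction and masses are not known exactly. Their poses are not given: they have to be found in the camera images.
- station: Fixed grey station, 536 mm long (its y), 110 mm wide, 115 mm high; origin under its centre, on the worktop; z up, x away from the robot, y to the left along the runway. Straight flat runway, floor 55 mm above the worktop, 60 mm wide between guide walls 12 mm high, from one gate (y = -160 mm) to the other (y = +160 mm), open above. The dock is its middle 100 mm.
- dock (a point): Middle of the dock, on the runway floor. For 50 mm each way along y, lips cover 9 mm of the runway at each side, 24 to 29 mm above its floor, leaving a slot 42 mm wide, open above and at both ends: a shut gripper can dip to the runway floor next to either end of the cartridge and follow it. A sprung roller in the floor sits in a groove under the cartridge.
- cartridge: Spent cartridge: flat white plastic block 56 mm (x) by 76 mm (y, along the runway) by 22 mm high, 0.08 to 0.17 kg, slippery, flat ends; origin: centre of its underside. Starts snapped in mid-dock. Pushed the open way along y it jumps off the snap at 7 to 16 N, then slides freely; the other way pins under the lips stop it rigidly within 3 mm. The closed way (+y or -y) differs from run to run.
- box_left (a point): Middle of the floor of the left (+y) box, 4 mm above the worktop. The runway floor ends at y = 148 mm, 12 mm before the flap, in the edge of a 30 degree slide that leads down into the box: what overbalances there slides in. The box ends at y = 264 mm; its hazy cover is 115 mm above it. The gate opening is 64 mm wide and reaches up to 107 mm above the worktop, under a beam 8 mm thick.
- box_right (a point): Middle of the floor of the right (-y) box, the mirror image of the left one.
- cartridge_center (a point): Centre of the spent cartridge, 11 mm above its underside.
- gate_left (a point): Middle of the runway floor under the left (+y) flap.
- gate_right (a point): Middle of the runway floor under the right (-y) flap.
- flap_left (a joint): Steel flap 60 x 48 mm in the left gate, hinged at its top edge, 106 mm above the worktop; 0 = hanging shut, grows as it is pushed into the box, to 1.45 rad. A weak spring (well under 1 N at its lower edge) closes it.
- flap_right (a joint): The same in the right gate; 0 = shut, grows as it is pushed into the right box.
- spare_cartridge: A fresh cartridge of the same shape and size lying loose on the worktop in front of the station; origin: centre of its underside. Leave it there.
- timer: Small white bench timer 58 x 62 x 16 mm on the worktop, origin under its centre. A bystander.
- beaker: Clear empty beaker 50 mm across, 60 mm high, behind the station, origin under its centre. A bystander.
- tape_roll: Roll of tape 70 mm across, 19 mm high, lying behind the station, origin under its centre. A bystander.
- film_box: Carton 52 x 105 x 52 mm in front of the station, origin under its centre. A bystander.
Mind the look-alikes: they are no part of the job. Leave any orange or turquoise look-alike of the cartridge alone.

How it is judged (in metres and radians):
On the way, in this order (a step that is already met when the one before it is completed fails the run):
1. the cartridge has been pushed out of the snap and clear of the middle of the dock, at least 80 mm to one side ((y of cartridge_center in the frame of station above 0.08 m or y of cartridge_center in the frame of station below -0.08 m)), for 0.05 s.
2. the cartridge pushes the flap on that side open (((y of cartridge_center in the frame of station above 0.13 m and value of joint flap_left above 0.4 rad) or (y of cartridge_center in the frame of station below -0.13 m and value of joint flap_right above 0.4 rad))), for 0.05 s.
At the end, for the whole second after the job is handed in: The spent cartridge lies at rest inside one of the two boxes: its centre 185 to 264 mm from the station's middle along the runway, within 40 mm of its centre line and below 55 mm, and both flaps have swung shut (under 0.12 rad) ((y of cartridge_center in the frame of station between 0.185 and 0.264 m or y of cartridge_center in the frame of station between -0.264 and -0.185 m) and x of cartridge_center in the frame of station between -0.04 and 0.04 m and z of cartridge_center in the frame of station below 0.055 m and value of joint each of flap_left, flap_right below 0.12 rad and linear speed of cartridge below 0.02 m/s); the robot touches nothing.
It fails at once if the fingers press on the spent cartridge with more than 40 N (contact force between the fingers and cartridge above 40 N).
It fails at once if the spare cartridge, timer, beaker, tape roll or film box is moved by more than 20 mm (distance of any of spare_cartridge, timer, beaker, tape_roll, film_box from where it was at the start of the episode above 0.02 m).
It also fails if it takes over 56 s, if anything falls off the work surface, if the arm or the gripper's body presses on something with over 40 N, if the wrist force passes 120 N, or if a joint passes its speed limit or range.

ROBOT

A 6-joint arm with a two-finger parallel gripper is mounted at the origin on a cart in front of the work surface, level with it; the furniture and walls round the work are solid. World frame = base frame: x ahead of the robot, y to its left, z up, the work surface at z = 0. Lengths are in m, angles in degrees, forces in N, time in s.
With the tool pointing down it reaches from about 0.425 to 1.125 m from the base axis. Payload 14.9 kg.
Tool frame: the origin (TCP) lies at the very end of the fingers, on their centre line; the grasp point (between the pads) lies 19 mm behind it (robot.grip_point_offset is the distance from the TCP to the grasp point, in m); z points along the fingers, y is the line along which they close (so a half turn about z gives the same grasp; the last joint's range is limited). The gripper opens to 91 mm and grips with 3 to 60 N. Pads are 32 mm wide; open, the fingers measure 118 mm over their backs; the gripper's body (76 mm by 178 mm) begins 60 mm behind the grasp point.
Start: joints at [-69.46, 21.709, 99.362, -0, 58.929, -1.908], TCP at [0.267, -0.647, 0.179] pointing down, gripper open.
Joint ranges: [-158.91, 158.91], [-42.39, 125.64], [0.06, 152.35], [-60.88, 240.88], [17.5, 164.5], [-176.32, 176.32]. Speed limits (degrees/s): [108.29, 108.29, 136.94, 180, 180, 180].

INTERFACE

Orientations are given as [roll, pitch, yaw] about the fixed x, y, z axes, in that order (R = Rz(yaw) Ry(pitch) Rx(roll)).
In Python, from workcell import robot, grab_frame, camera_info, boxes_of, cut_out, pinpoint gives the robot as it stands.
- The arm moves only by the shell command python3 -m handwheel 'ROWS' [FORCE]. ROWS is JSON, a list of rows, each a list of 7 numbers: the opening, from -1 (shut) to 1 (fully open), then the shift along the tool's x, y, z in mm, then the turn, a rotation vector about the tool's x, y, z in rad. In form: [[hand, dx, dy, dz, wx, wy, wz], ...]. A call has exactly 8 rows; each row is the pose to reach, as a shift and turn from the pose commanded when the call began, along the tool's axes at that moment; what a row does not reach only later rows make up. A row lasts 1/12 s, in which the tool goes at most 41.7 mm and 7.16 degrees, less where a joint would pass 70% of its speed; a pose out of reach is approached as far as the arm can. A call with a gripper value outside its range is refused whole. The fingers move at their own pace and stop on an object; FORCE is the grip in N (left out, the last holds). Time passes only in rows, so rows that repeat a pose let the fingers close, or fill a call up. It gives the time, the measured TCP pose, the force, the opening and the grip force at its end, in the units of the state.
- robot.sense(): the state, without advancing time (a new reading comes with each control period).
- grab_frame(name): name is "side" or "top"; returns the picture (384x512x3 uint8, blue, green, red); there is no depth.
- camera_info(name): a dict with "mtx" (3x3 intrinsics, pixels), "world_to_cam" (4x4, takes a point from world to camera coordinates). Camera axes: x right, y up, looking along -z (the intrinsics and any distortion apply to the point x, -y, -z); pixel columns grow to the right and rows downward; lengths in m; the calibration is good to about 2 mm. A picture is of the moment at which its call begins. camera_info takes no time and is no camera call.
- robot.hand_in(): hands the job in; it is judged then, once.
Trained networks look in the newest picture that a camera, given by its name, has taken for a name from the list of things; names that differ only in an ending like _2 or _b are one class to them, and where a whole thing is asked for, a point or a joint stands for the part that bears it (a point fixed in the world has none). Each returns a list of dicts, best first, with "score" (0 to 1); they miss things now and then, are a little off and sometimes report something else, mostly with a low value. They report only what shows in the picture. A call takes as long as a camera call. They do not tell look-alikes from the thing itself.
- boxes_of(target, camera): "location" ([column, row] in pixels, amid what is visible of it).
- cut_out(target, camera): "pixels" (384x512 bool, what is visible of it) and "location" ([column, row] in pixels, amid what is visible of it).
- pinpoint(target, camera): "location" ([column, row] in pixels: a listed point, or the origin of a listed thing).
The state is a dict: "time_s": time; "joint_positions": joint angles; "dq": joint speeds; "tau": joint torques, N m; "ee_pos": TCP position; "tcp_rot": TCP orientation; "ft_force": force on the tool from outside, world axes, zero at the start; "wrist_torque": the same for the moment, N m; "gripper_width": finger opening in m; "grip_force": force on a finger pad.
Only numpy, scipy, OpenCV 4.12 (cv2) and the standard library are available. Lean on these libraries where they do the work, as an engineer would, in place of code of your own. Each camera call takes 0.05 s, during which the arm holds its last target. There are 200 camera calls.

## Working session

There is one attempt and no reset: what is moved stays moved. The work goes in short steps, Python scripts to look and compute and a shell command to move; the robot and the scene stay as the last step left them, time stands still between calls to the robot, and variables do not carry over. Pictures are saved under pics/ and viewed, at most 13 in all, crops included, and the job is handed in when it is done.

```bash
ls; mkdir -p pics
cat > h.py <<'E'
import numpy as np, cv2
from workcell import robot, grab_frame, camera_info, boxes_of, cut_out, pinpoint
def ray(cam,px):
    i=camera_info(cam); K=np.array(i["mtx"]); T=np.array(i["world_to_cam"])
    d=np.linalg.inv(K)@[px[0],px[1],1]; d=np.array([d[0],-d[1],-d[2]])
    R=T[:3,:3]; return -R.T@T[:3,3], R.T@d
def atz(cam,px,z):
    c,d=ray(cam,px); return c+d*(z-c[2])/d[2]
def proj(cam,p):
    i=camera_info(cam); K=np.array(i["mtx"]); T=np.array(i["world_to_cam"])
    q=T[:3,:3]@p+T[:3,3]; q=K@[q[0],-q[1],-q[2]]; return q[:2]/q[2]
E
python3 - <<'E'
from h import *
np.set_printoptions(precision=4,suppress=True)
for c in ("top","side"):
    cv2.imwrite(f"pics/{c}0.png",grab_frame(c)); print(c,{k:v for k,v in camera_info(c).items()})
    for t,z in (("dock",.055),("cartridge_center",.066),("gate_left",.055),("gate_right",.055),("station",0),("spare_cartridge",0),("box_left",.004),("box_right",.004),("film_box",0),("timer",0),("beaker",0),("tape_roll",0)):
        for r in pinpoint(t,c)[:3]: print(t,np.round(r["location"]),round(r["score"],2),atz(c,r["location"],z))
s=robot.sense();print(s)
E
```

```text
pics
top {'mtx': array([[369.7307,   0.    , 259.63  ],
       [  0.    , 369.7307, 185.9209],
       [  0.    ,   0.    ,   1.    ]]), 'world_to_cam': array([[ 0.0041, -0.9999,  0.0129, -0.0529],
       [ 0.9986,  0.0047,  0.0523, -0.5487],
       [-0.0523,  0.0127,  0.9985, -1.2437],
       [ 0.    ,  0.    ,  0.    ,  1.    ]])}
dock [229. 190.] 0.75 [0.5329 0.0494 0.055 ]
cartridge_center [235. 188.] 0.89 [0.5381 0.0311 0.066 ]
cartridge_center [349. 227.] 0.75 [ 0.4124 -0.3426  0.066 ]
cartridge_center [300. 146.] 0.67 [ 0.677  -0.1827  0.066 ]
gate_left [180. 184.] 0.71 [0.5506 0.2134 0.055 ]
gate_right [278. 192.] 0.89 [ 0.5277 -0.1102  0.055 ]
station [231. 193.] 0.96 [0.5235 0.0469 0.    ]
spare_cartridge [242. 224.] 0.68 [0.4182 0.0099 0.    ]
film_box [298. 229.] 0.77 [ 0.4028 -0.1827  0.    ]
timer [190. 227.] 0.72 [0.4074 0.1869 0.    ]
timer [263. 162.] 0.63 [ 0.6336 -0.0623  0.    ]
beaker [247. 224.] 0.74 [ 0.4196 -0.0069  0.    ]
beaker [215. 156.] 0.69 [0.6528 0.1042 0.    ]
tape_roll [262. 161.] 0.62 [ 0.6367 -0.0581  0.    ]
side {'mtx': array([[419.7227,   0.    
[... 1016 characters left out ...]
]
timer [312. 166.] 0.6 [0.4201 0.1942 0.    ]
beaker [226. 208.] 0.75 [ 0.5247 -0.1613  0.    ]
beaker [315. 217.] 0.57 [0.6468 0.1202 0.    ]
tape_roll [266. 229.] 0.71 [ 0.6485 -0.0538  0.    ]
{'time_s': 1.3, 'joint_positions': array([-69.4597,  21.7102,  99.3633,   0.0038,  58.9276,  -1.9071]), 'dq': array([-0.0411,  0.0031, -0.0158,  0.0814, -0.0258,  0.1794]), 'tau': array([  0.0011, -76.3688, -43.4739,   0.0651,   0.039 ,  -0.    ]), 'ee_pos': array([ 0.2673, -0.647 ,  0.1792]), 'tcp_rot': array([-179.999 ,   -0.0033,   22.4454]), 'ft_force': array([ 0.2799, -0.9701,  0.4335]), 'wrist_torque': array([ 0.0159, -0.0042,  0.0077]), 'grip_force': 0.0, 'gripper_width': 0.0912234528391749}
```

Run:
```python
import cv2
a=cv2.imread("pics/top0.png")[125:260,125:385]; cv2.imwrite("pics/topc.png",cv2.resize(a,None,fx=3,fy=3,interpolation=2))
a=cv2.imread("pics/side0.png")[130:270,150:370]; cv2.imwrite("pics/sidec.png",cv2.resize(a,None,fx=3.6,fy=3.6,interpolation=2))
```

```text
(no output)
```

View pics/topc.png

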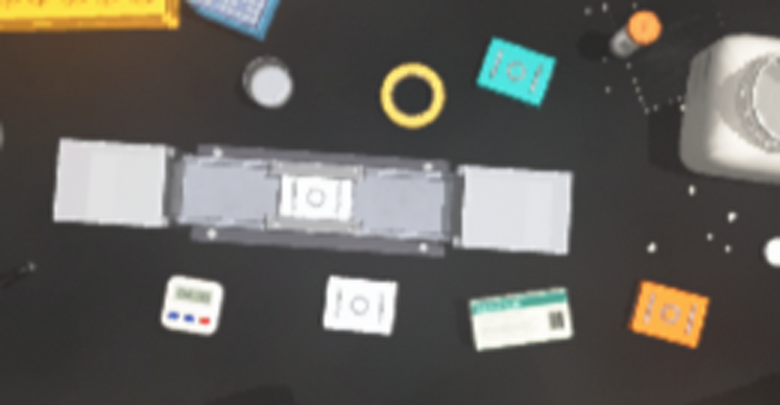

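View pics/sidec.png

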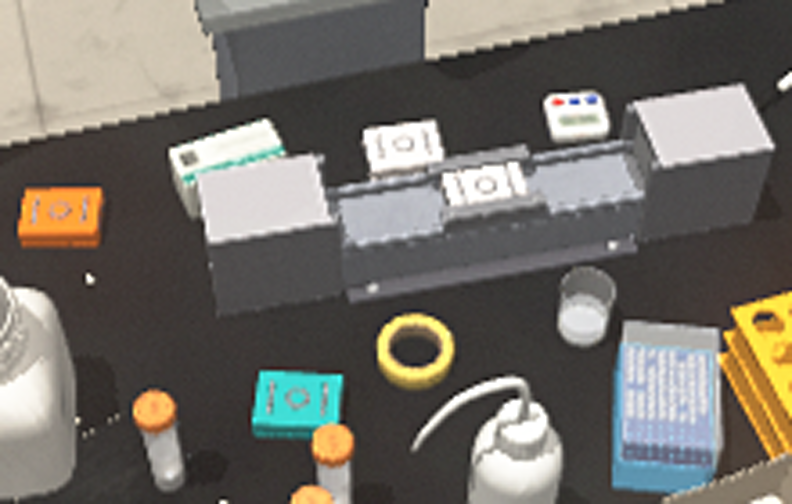

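Spent cartridge is the white one in the dock at top px (230,191). The white spare at (245,227) lies loose in front. Orange (349,229) and turquoise (297,149) are the look-alikes. The dock one fits the description, since it sits between the lips, and the crop confirms it.

Run:
```python
from h import *
np.set_printoptions(precision=4,suppress=True)
u=lambda p:(125+p[0]/3,125+p[1]/3)
L=[atz("top",u(p),.115) for p in((60,138),(53,220))];R=[atz("top",u(p),.115) for p in((573,172),(568,254))]
l=np.mean(L,0);r=np.mean(R,0);print("cover",l,r,(l+r)/2,np.linalg.norm(l-r),"yaw",np.degrees(np.arctan2(-(l-r)[0],(l-r)[1])))
v=lambda p:(150+p[0]/3.6,130+p[1]/3.6)
L=[atz("side",v(p),.115) for p in((740,88),(772,148))];R=[atz("side",v(p),.115) for p in((197,172),(207,242))]
l=np.mean(L,0);r=np.mean(R,0);print("side",l,r,(l+r)/2,np.linalg.norm(l-r),"yaw",np.degrees(np.arctan2(-(l-r)[0],(l-r)[1])))
print("cart",atz("top",u((315,197)),.077),atz("side",v((486,186)),.077))
for c in("top","side"):
    for q in cut_out("cartridge",c):
        m=q["pixels"].astype(np.uint8); P=cv2.findNonZero(m)
        print(c,q["location"],round(q["score"],2),cv2.minAreaRect(P),atz(c,cv2.minAreaRect(P)[0],.077))
```

```text
cover [0.546  0.3121 0.115 ] [ 0.513  -0.2233  0.115 ] [0.5295 0.0444 0.115 ] 0.5364592412966924 yaw -3.5266645592983075
side [0.5469 0.3107 0.115 ] [ 0.5111 -0.2196  0.115 ] [0.529  0.0455 0.115 ] 0.5314465559723259 yaw -3.8665657072196065
cart [0.5299 0.046  0.077 ] [0.5284 0.0478 0.077 ]
top [294.2, 148.7] 0.94 ((296.35003662109375, 148.45001220703125), (22.45216941833496, 18.34120750427246), 18.43494987487793) [ 0.6684 -0.1687  0.077 ]
top [344.7, 226.9] 0.87 ((347.0076904296875, 228.63845825195312), (23.855976104736328, 17.014923095703125), 15.255120277404785) [ 0.4091 -0.332   0.077 ]
top [230.9, 190.4] 0.65 ((229.99559020996094, 190.06637573242188), (23.81380271911621, 12.771648406982422), 3.814074993133545) [0.5318 0.046  0.077 ]
top [242.9, 225.6] 0.55 ((244.36575317382812, 225.77536010742188), (22.978309631347656, 16.74956512451172), 6.009005546569824) [ 0.4171 -0.0011  0.077 ]
side [165.9, 189.3] 0.68 ((166.0, 190.0), (16.0, 24.0), 90.0) [ 0.4546 -0.3483  0.077 ]
side [232.3, 242.5] 0.63 ((232.02792358398438, 242.109130859375), (24.152748107910156, 17.740516662597656), 4.085616588592529) [ 0.7136 -0.1839  0.077 ]
side [285.2, 181.6] 0.53 ((283.270263671875, 180.12164306640625), (9.86393928527832, 23.18025779724121), 80.53767395019531) [0.5202 0.0442 0.077 ]
```

```bash
python3 -m handwheel '[[-1,28,-28,-8,0,0,-0.06],[-1,56,-56,-16,0,0,-0.12],[-1,84,-84,-24,0,0,-0.2],[-1,112,-112,-32,0,0,-0.28],[-1,140,-140,-32,0,0,-0.36],[-1,168,-168,-32,0,0,-0.44],[-1,196,-196,-32,0,0,-0.52],[-1,224,-224,-32,0,0,-0.6]]' 20
python3 - <<'E'
from h import *
s=robot.sense();y=np.radians(s["tcp_rot"][2]);d=(np.array([.5247,-.030])-s["ee_pos"][:2])*1000
print(d, "tool", d@[np.cos(y),np.sin(y)],d@[np.sin(y),-np.cos(y)],"wz",-(np.radians(86.3)-y))
E
```

```text
time_s: 2.07
ee_pos: [0.3891, -0.3527, 0.2115]
tcp_rot: [180.0, 0.0, 57.0]
ft_force: [1.2, 0.1, -0.5]
gripper_width: 0.0408
grip_force: 0.0
[135.57570177 322.72613213] tool 344.53716334092866 -61.8633198602237 wz -0.5107934668642304
```

```bash
python3 -m handwheel '[[-1,40,-7,0,0,0,-0.07],[-1,80,-14,0,0,0,-0.14],[-1,120,-21,0,0,0,-0.21],[-1,160,-28,0,0,0,-0.28],[-1,200,-36,0,0,0,-0.35],[-1,240,-43,0,0,0,-0.42],[-1,280,-50,0,0,0,-0.48],[-1,320,-57,0,0,0,-0.51]]' 20
cat > to.py <<'E'
import sys
from h import *
# station s along runway, t across -> tool shifts
def st(): 
    s=robot.sense();p=s["ee_pos"];a=np.radians(3.7);d=p[:2]-[.5295,.045]
    y=np.radians(s["tcp_rot"][2])
    print("s %.1f t %.1f z %.1f"%(1e3*d@[np.sin(a),np.cos(a)],1e3*d@[np.cos(a),-np.sin(a)],1e3*p[2]),"rot",s["tcp_rot"],"ft",s["ft_force"].round(1),"time",s["time_s"])
if __name__=="__main__": st()
E
python3 to.py
```

```text
time_s: 2.73
ee_pos: [0.5167, -0.0533, 0.2116]
tcp_rot: [180.0, 0.0, 86.2]
ft_force: [1.1, -0.7, -1.0]
gripper_width: 0.0007
grip_force: 0.0
s -98.9 t -6.5 z 211.6 rot [1.79958997e+02 3.77638703e-03 8.62499495e+01] ft [ 1.1 -0.7 -1. ] time 2.7333
```

```bash
python3 -m handwheel '[[-1,12,4,20,0,0,0],[-1,24,7,50,0,0,0],[-1,24,7,80,0,0,0],[-1,24,7,105,0,0,0],[-1,24,7,120,0,0,0],[-1,24,7,120,0,0,0],[-1,24,7,120,0,0,0],[-1,24,7,120,0,0,0]]'
python3 - <<'E'
from h import *
from to import st
st()
a=grab_frame("top")[140:240,150:310];b=grab_frame("side")[130:240,200:376]
b=cv2.resize(b,(800,500),interpolation=2);a=cv2.resize(a,(800,500),interpolation=2)
cv2.imwrite("pics/s1.png",b);cv2.imwrite("pics/t1.png",a)
E
```

```text
time_s: 3.4
ee_pos: [0.5256, -0.0321, 0.0924]
tcp_rot: [179.9, 0.0, 86.0]
ft_force: [0.0, -0.1, 0.1]
gripper_width: 0.0007
grip_force: 0.0
s -77.2 t 1.1 z 92.4 rot [1.79924062e+02 1.08092424e-03 8.60375480e+01] ft [ 0.  -0.1  0.1] time 3.4
```

View pics/s1.png

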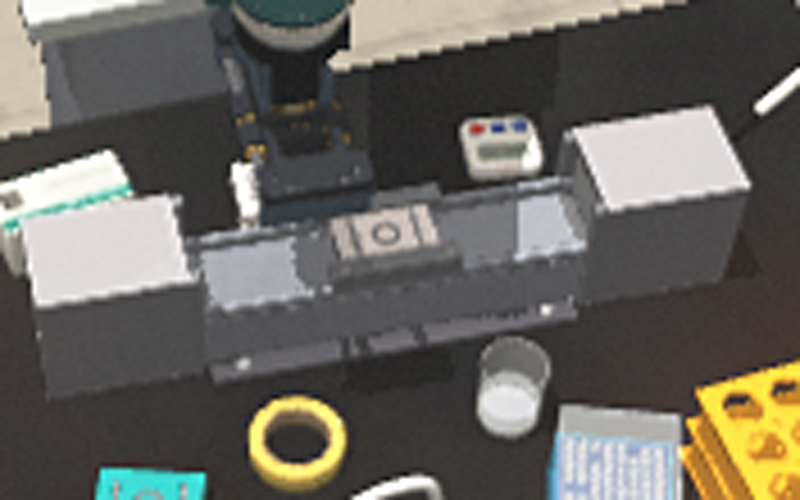

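View pics/t1.png

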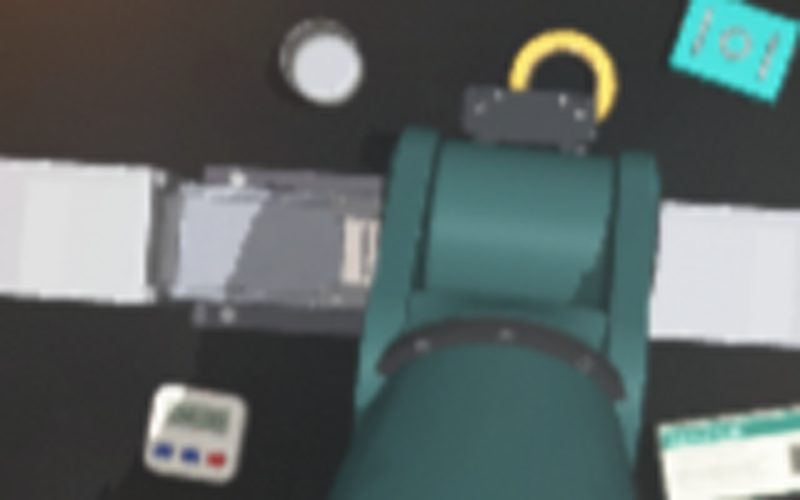

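Run:
```python
from h import *
s=robot.sense()
for p in ([.5256,-.0321,.0924],[.5256,-.0321,.171],[.5247,-.03,.055],[.5295,.045,.077],[.417,0,.02]):
    q=proj("side",np.array(p));print(p,q,(q-[200,130])*[800/176,500/110])
```

```text
[0.5256, -0.0321, 0.0924] [262.43341237 183.05193316] [283.78823803 241.14515071]
[0.5256, -0.0321, 0.171] [262.73812559 167.40196373] [285.17329813 170.00892605]
[0.5247, -0.03, 0.055] [262.81066887 189.70517   ] [285.50304034 271.38713638]
[0.5295, 0.045, 0.077] [284.33843355 182.07649497] [383.35651614 236.71134079]
[0.417, 0, 0.02] [262.25463063 171.96756781] [282.97559379 190.76167186]
```

```bash
python3 -m handwheel '[[-1,0,-1,10,0,0,0],[-1,0,-1,20,0,0,0],[-1,0,-1,26,0,0,0],[-1,0,-1,30,0,0,0],[-1,4,-1,30,0,0,0],[-1,8,-1,30,0,0,0],[-1,12,-1,30,0,0,0],[-1,15,-1,30,0,0,0]]'; python3 to.py
python3 -m handwheel '[[-1,0.5,0,0,0,0,0],[-1,1,0,0,0,0,0],[-1,1.5,0,0,0,0,0],[-1,2,0,0,0,0,0],[-1,2.5,0,0,0,0,0],[-1,3,0,0,0,0,0],[-1,3.5,0,0,0,0,0],[-1,4,0,0,0,0,0]]'; python3 to.py
```

```text
time_s: 4.17
ee_pos: [0.5251, -0.0163, 0.0615]
tcp_rot: [180.0, -0.0, 86.1]
ft_force: [-0.5, -0.4, -0.2]
gripper_width: 0.0005
grip_force: 0.0
s -61.5 t -0.4 z 61.5 rot [ 1.79972088e+02 -2.56462520e-04  8.60628092e+01] ft [-0.5 -0.4 -0.2] time 4.1667
time_s: 4.83
ee_pos: [0.5251, -0.0129, 0.0613]
tcp_rot: [180.0, 0.0, 86.0]
ft_force: [0.4, 0.1, 0.4]
gripper_width: 0.0005
grip_force: 0.0
s -58.1 t -0.6 z 61.3 rot [1.79999606e+02 6.30988746e-04 8.60426465e+01] ft [0.4 0.1 0.4] time 4.8333
```

```bash
python3 -m handwheel '[[-1,0.3,0,0,0,0,0],[-1,0.6,0,0,0,0,0],[-1,0.9,0,0,0,0,0],[-1,1.2,0,0,0,0,0],[-1,1.5,0,0,0,0,0],[-1,1.8,0,0,0,0,0],[-1,2,0,0,0,0,0],[-1,2,0,0,0,0,0]]'|egrep 'pos|force'
```

```text
ee_pos: [0.5253, -0.0109, 0.0613]
ft_force: [0.3, -0.4, 0.5]
grip_force: 0.0
```

```bash
python3 -m handwheel '[[-1,0.3,0,0,0,0,0],[-1,0.6,0,0,0,0,0],[-1,0.9,0,0,0,0,0],[-1,1.2,0,0,0,0,0],[-1,1.5,0,0,0,0,0],[-1,1.8,0,0,0,0,0],[-1,2,0,0,0,0,0],[-1,2,0,0,0,0,0]]'|egrep 'pos|force'
```

```text
ee_pos: [0.5254, -0.0089, 0.0612]
ft_force: [-0.9, 0.5, 0.0]
grip_force: 0.0
```

```bash
python3 -m handwheel '[[-1,0.2,0,0,0,0,0],[-1,0.4,0,0,0,0,0],[-1,0.6,0,0,0,0,0],[-1,0.8,0,0,0,0,0],[-1,1,0,0,0,0,0],[-1,1.2,0,0,0,0,0],[-1,1.4,0,0,0,0,0],[-1,1.5,0,0,0,0,0]]'|egrep 'pos|force'
```

```text
ee_pos: [0.5255, -0.0074, 0.0612]
ft_force: [-0.7, -0.4, 0.3]
grip_force: 0.0
```

```bash
python3 -m handwheel '[[-1,0.2,0,0,0,0,0],[-1,0.4,0,0,0,0,0],[-1,0.6,0,0,0,0,0],[-1,0.8,0,0,0,0,0],[-1,1,0,0,0,0,0],[-1,1.2,0,0,0,0,0],[-1,1.4,0,0,0,0,0],[-1,1.5,0,0,0,0,0]]'|egrep 'pos|force'
```

```text
ee_pos: [0.5256, -0.0059, 0.0612]
ft_force: [0.5, 0.0, -0.5]
grip_force: 0.0
```

```bash
python3 -m handwheel '[[-1,0.2,0,0,0,0,0],[-1,0.4,0,0,0,0,0],[-1,0.6,0,0,0,0,0],[-1,0.8,0,0,0,0,0],[-1,1,0,0,0,0,0],[-1,1.2,0,0,0,0,0],[-1,1.4,0,0,0,0,0],[-1,1.5,0,0,0,0,0]]'|egrep 'pos|force'
```

```text
ee_pos: [0.5257, -0.0044, 0.0612]
ft_force: [-0.5, 0.0, -0.2]
grip_force: 0.0
```

```bash
python3 -m handwheel '[[-1,0.2,0,0,0,0,0],[-1,0.4,0,0,0,0,0],[-1,0.6,0,0,0,0,0],[-1,0.8,0,0,0,0,0],[-1,1,0,0,0,0,0],[-1,1.2,0,0,0,0,0],[-1,1.4,0,0,0,0,0],[-1,1.5,0,0,0,0,0]]'|egrep 'pos|force'
```

```text
ee_pos: [0.5258, -0.0029, 0.0612]
ft_force: [-0.8, -0.2, 0.0]
grip_force: 0.0
```

```bash
python3 -m handwheel '[[-1,0.2,0,0,0,0,0],[-1,0.4,0,0,0,0,0],[-1,0.6,0,0,0,0,0],[-1,0.8,0,0,0,0,0],[-1,1,0,0,0,0,0],[-1,1.2,0,0,0,0,0],[-1,1.4,0,0,0,0,0],[-1,1.5,0,0,0,0,0]]'|egrep 'pos|force';  python3 - <<'E'
from h import *
b=grab_frame("side")[150:210,230:326]
cv2.imwrite("pics/s2.png",cv2.resize(b,(800,500),interpolation=2))
for p in ([.5259,-.0014,.061],[.5295,.045,.077]): print((proj("side",np.array(p))-[230,150])*8.33)
E
```

```text
ee_pos: [0.5259, -0.0014, 0.0612]
ft_force: [-0.0, 0.3, -0.2]
grip_force: 0.0
[340.89326617 309.11128394]
[452.63915148 267.19720313]
```

View pics/s2.png

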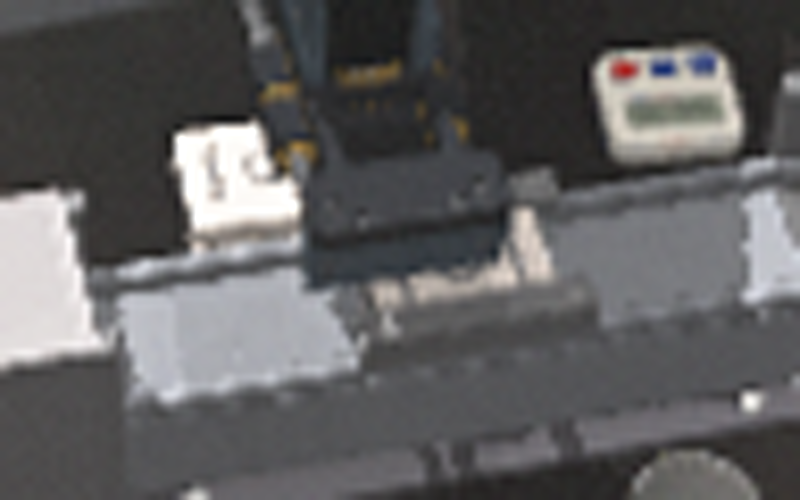

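Run:
```python
from h import *
a=cv2.imread("pics/side0.png"); b=grab_frame("side"); 
for r in (176,178,180): print(r,"\n",a[r,286:304].mean(1).astype(int),"\n",b[r,286:304].mean(1).astype(int))
a=cv2.imread("pics/top0.png"); b=grab_frame("top")
for r in (188,190,192): print(r,"\n",a[r,212:236].mean(1).astype(int),"\n",b[r,212:236].mean(1).astype(int))
```

```text
176 
 [251 252 252 253 176 255 255 255 151  87  91  87  87 169 173 173 170 177] 
 [ 39  36  39  37  38 122 198 205 120  86  89  82  89 112 114 114 113 114]
178 
 [254 254 253 254 231 221 254 255 255 134 101 114 168 189 190 191 192 191] 
 [ 61  62  62  58  71 139 195 197 193 112 105 117 121 121 119 121 122 122]
180 
 [224 199 254 254 255 184 240 254 255 243 197 192 193 191 191 190 193 192] 
 [ 59  60  55  50 151 116 161 193 197 199 127 119 120 123 119 119 123 121]
188 
 [196 196 197 198 196 172 164 248 252 251 211 195 249 252 252 248 220 229
 233 233 236 250 252 252] 
 [125 105  94  91  90  91  90  91  89  66  60  81 111 118 120 119 120 120
 120 120 121 121 121 122]
190 
 [195 195 196 195 191 149 164 248 252 251 217 209 249 252 251 224 242 251
 252 251 226 235 251 252] 
 [124 101  91  90  91  90  91  89  78  63  60  84 106 110 111 111 111 112
 112 112 112 113 113 113]
192 
 [195 195 196 195 190 152 186 249 252 251 230 238 251 252 251 233 222 235
 243 236 221 248 252 252] 
 [110  96  91  90  91  90  90  90  70  61  62  84 102 105 106 106 105 106
 107 106 106 106 107 106]
```

Cartridge has not moved and there is no contact yet, so I keep approaching.

```bash
python3 -m handwheel '[[-1,0.2,0,0,0,0,0],[-1,0.4,0,0,0,0,0],[-1,0.6,0,0,0,0,0],[-1,0.8,0,0,0,0,0],[-1,1,0,0,0,0,0],[-1,1.2,0,0,0,0,0],[-1,1.4,0,0,0,0,0],[-1,1.5,0,0,0,0,0]]'|egrep 'pos|force'
```

```text
ee_pos: [0.5261, 0.0001, 0.0613]
ft_force: [0.6, -0.6, 0.6]
grip_force: 0.0
```

```bash
python3 -m handwheel '[[-1,0.2,0,0,0,0,0],[-1,0.4,0,0,0,0,0],[-1,0.6,0,0,0,0,0],[-1,0.8,0,0,0,0,0],[-1,1,0,0,0,0,0],[-1,1,0,0,0,0,0],[-1,1,0,0,0,0,0],[-1,1,0,0,0,0,0]]'|egrep 'pos|force'
```

```text
ee_pos: [0.5261, 0.0011, 0.0612]
ft_force: [-0.2, -0.6, 0.3]
grip_force: 0.0
```

```bash
python3 -m handwheel '[[-1,0.2,0,0,0,0,0],[-1,0.4,0,0,0,0,0],[-1,0.6,0,0,0,0,0],[-1,0.8,0,0,0,0,0],[-1,1,0,0,0,0,0],[-1,1.2,0,0,0,0,0],[-1,1.4,0,0,0,0,0],[-1,1.5,0,0,0,0,0]]'|egrep 'time|pos|force'
```

```text
time_s: 11.65
ee_pos: [0.5262, 0.0026, 0.0612]
ft_force: [-0.3, -0.2, -0.4]
grip_force: 0.0
```

Run:
```python
from h import *
b=grab_frame("side"); a=cv2.imread("pics/side0.png")
for r in (176,178,180): print(b[r,286:304].mean(1).astype(int))
cv2.imwrite("pics/s3.png",cv2.resize(b[160:205,245:317],(800,500),interpolation=2))
```

```text
[ 40  36  39  43  45  39  83 202 122  87  88  83  90 110 113 116 114 115]
[ 61  61  62  59  60  79 178 199 192 113 104 121 120 119 120 121 123 120]
[ 58  59  55  54  50  68 160 195 198 200 128 121 124 121 122 123 123 123]
```

View pics/s3.png

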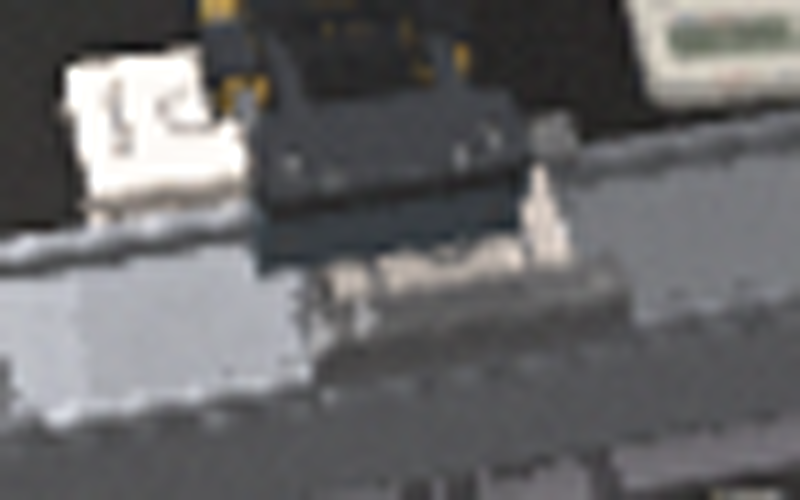

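```bash
python3 -m handwheel '[[-1,0.2,0,0,0,0,0],[-1,0.4,0,0,0,0,0],[-1,0.6,0,0,0,0,0],[-1,0.8,0,0,0,0,0],[-1,1,0,0,0,0,0],[-1,1.2,0,0,0,0,0],[-1,1.4,0,0,0,0,0],[-1,1.5,0,0,0,0,0]]'|egrep 'time|pos|force'; python3 to.py
```

```text
time_s: 12.37
ee_pos: [0.5263, 0.0041, 0.0612]
ft_force: [0.7, 0.3, -0.5]
grip_force: 0.0
s -41.0 t -0.6 z 61.2 rot [-1.79997844e+02 -1.70727902e-03  8.60485922e+01] ft [ 0.7  0.3 -0.5] time 12.3667
```

Run:
```python
from h import *
f=lambda q:(q-np.array([245,160]))*11.11
s=robot.sense();p=s["ee_pos"];y=np.radians(s["tcp_rot"][2]);X=np.array([np.cos(y),np.sin(y),0]);Y=np.array([np.sin(y),-np.cos(y),0]);Z=np.array([0,0,1])
for a,b,c in((38,89,79),(-38,89,79),(38,-89,79),(-38,-89,79),(16,13.5,0),(-16,13.5,0),(16,13.5,40)): print(a,b,c,f(proj("side",p+(a*X+b*Y+c*Z)/1000)).round(), proj("top",p+(a*X+b*Y+c*Z)/1000).round())
print("tau",s["tau"],s["joint_positions"])
c=camera_info("side");T=np.array(c["world_to_cam"]);print(-T[:3,:3].T@T[:3,3])
```

```text
38 89 79 [515. 338.] [232. 161.]
-38 89 79 [256. 381.] [257. 163.]
38 -89 79 [ 367. -102.] [228. 219.]
-38 -89 79 [126. -66.] [253. 221.]
16 13.5 0 [366. 323.] [239. 188.]
-16 13.5 0 [265. 339.] [248. 188.]
16 13.5 40 [372. 239.] [238. 187.]
tau [-1.91233051e-02 -5.77696645e+01 -3.22142422e+01  5.19955892e-02
  3.37948033e-02 -3.90470768e-04] [-2.08916755e+00  1.67014842e+01  1.21994601e+02  2.69126515e-03
  4.13060150e+01  1.86021855e+00]
[ 1.38909819 -0.29937016  1.17648197]
```

Run:
```python
from h import *
b=grab_frame("side"); a=cv2.imread("pics/side0.png")
c=np.hstack([cv2.resize(i[165:205,255:305],(400,320),interpolation=0) for i in(a,b)])
c=np.clip(c.astype(float)*1.3,0,255).astype(np.uint8)
cv2.imwrite("pics/cmp.png",c)
```

```text
(no output)
```

View pics/cmp.png

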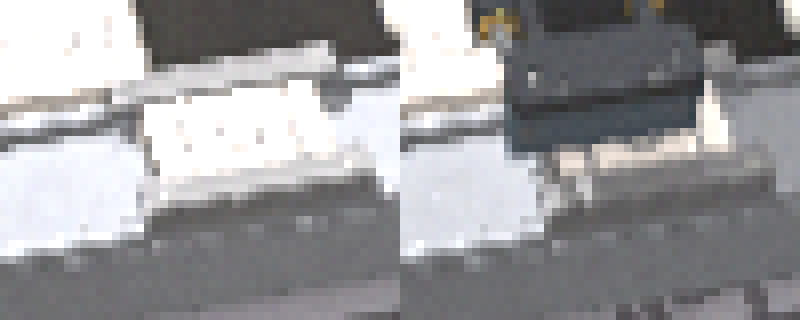

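```bash
python3 -m handwheel '[[-1,-15,0,0,0,0,0],[-1,-34,0,-10,0,0,0],[-1,-36,0,-30,0,0,0.1],[-1,-36,0,-50,0,0,0.22],[-1,-36,0,-50,0,0,0.34],[-1,-36,0,-50,0,0,0.46],[-1,-36,0,-50,0,0,0.58],[-1,-36,0,-50,0,0,0.70]]' >/dev/null;  python3 -m handwheel '[[-1,0,0,0,0,0,0.12],[-1,0,0,0,0,0,0.24],[-1,0,0,0,0,0,0.36],[-1,0,0,0,0,0,0.48],[-1,0,0,0,0,0,0.60],[-1,0,0,0,0,0,0.72],[-1,0,0,0,0,0,0.84],[-1,0,0,0,0,0,0.87]]'
python3 - <<'E'
from h import *
from to import st
st()
b=grab_frame("side")
c=b[130:210,205:315]; o=np.array([205,130])
c=cv2.resize(c,(800,582),interpolation=2);k=800/110
s=robot.sense();p=s["ee_pos"]
print((proj("side",p)-o)*k,(proj("side",p+[0,0,.079])-o)*k)
cv2.imwrite("pics/s4.png",np.clip(c*1.3,0,255).astype(np.uint8))
E
```

```text
time_s: 13.75
ee_pos: [0.5238, -0.0318, 0.1112]
tcp_rot: [-180.0, 0.0, -4.3]
ft_force: [0.7, -0.6, 0.3]
gripper_width: 0.0004
grip_force: 0.0
s -77.0 t -0.7 z 111.2 rot [-1.79999285e+02  1.37992482e-03 -4.32879434e+00] ft [ 0.7 -0.6  0.3] time 13.75
[417.57605872 356.46402129] [419.82091817 239.52700881]
```

View pics/s4.png

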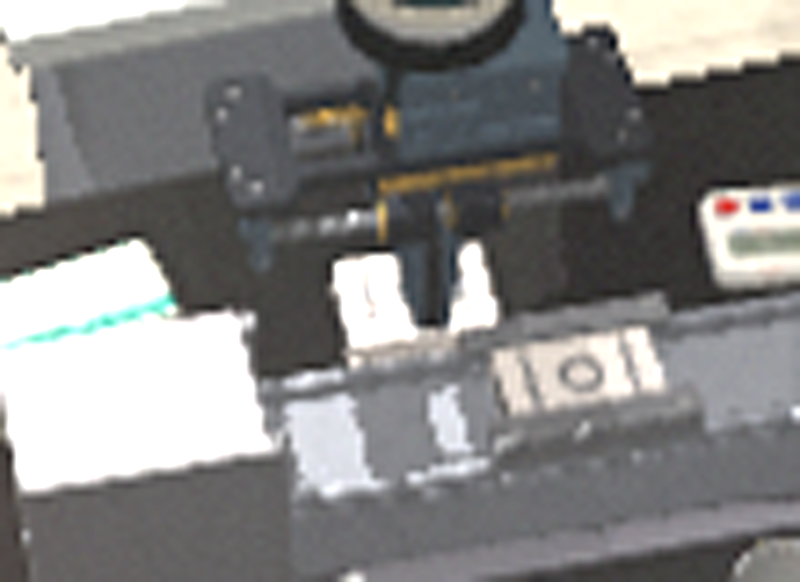

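The fingertip appears about 19 mm higher than the reported TCP, at crop (432,328) where I expected (418,356). So the fingers passed just over the cartridge. I'll descend and feel for the floor.

```bash
python3 -m handwheel '[[-1,0.5,0,15,0,0,-0.01],[-1,0.5,0,30,0,0,-0.01],[-1,0.5,0,40,0,0,-0.01],[-1,0.5,0,48,0,0,-0.01],[-1,0.5,0,52,0,0,-0.01],[-1,0.5,0,54,0,0,-0.01],[-1,0.5,0,54,0,0,-0.01],[-1,0.5,0,54,0,0,-0.01]]'|egrep 'time|pos|force|rot'
python3 -m handwheel '[[-1,0,0,0.3,0,0,0],[-1,0,0,0.6,0,0,0],[-1,0,0,0.9,0,0,0],[-1,0,0,1.2,0,0,0],[-1,0,0,1.5,0,0,0],[-1,0,0,1.8,0,0,0],[-1,0,0,2.1,0,0,0],[-1,0,0,2.4,0,0,0]]'|egrep 'time|pos|force|rot'
```

```text
time_s: 14.47
ee_pos: [0.5246, -0.0319, 0.0576]
tcp_rot: [180.0, -0.0, -3.3]
ft_force: [-0.3, -0.5, 0.2]
grip_force: 0.0
time_s: 15.13
ee_pos: [0.5243, -0.0319, 0.0548]
tcp_rot: [180.0, 0.0, -3.3]
ft_force: [0.0, -0.6, 0.9]
grip_force: 0.0
```

```bash
python3 -m handwheel '[[-1,0,0,0.4,0,0,0],[-1,0,0,0.8,0,0,0],[-1,0,0,1.2,0,0,0],[-1,0,0,1.6,0,0,0],[-1,0,0,2,0,0,0],[-1,0,0,2.4,0,0,0],[-1,0,0,2.7,0,0,0],[-1,0,0,3,0,0,0]]'|egrep 'time|pos|force|rot'
```

```text
time_s: 15.8
ee_pos: [0.5243, -0.0319, 0.0518]
tcp_rot: [-180.0, 0.0, -3.3]
ft_force: [-0.0, -0.1, 0.1]
grip_force: 0.0
```

```bash
python3 -m handwheel '[[-1,0,0,0.5,0,0,0],[-1,0,0,1,0,0,0],[-1,0,0,1.5,0,0,0],[-1,0,0,2,0,0,0],[-1,0,0,2.5,0,0,0],[-1,0,0,3,0,0,0],[-1,0,0,3.5,0,0,0],[-1,0,0,4,0,0,0]]'|egrep 'time|pos|force|rot'
```

```text
time_s: 16.47
ee_pos: [0.5243, -0.0319, 0.0478]
tcp_rot: [-180.0, 0.0, -3.3]
ft_force: [-0.1, 0.1, 0.0]
grip_force: 0.0
```

```bash
python3 -m handwheel '[[-1,0,0,0.4,0,0,0],[-1,0,0,0.8,0,0,0],[-1,0,0,1.2,0,0,0],[-1,0,0,1.6,0,0,0],[-1,0,0,2,0,0,0],[-1,0,0,2.4,0,0,0],[-1,0,0,2.7,0,0,0],[-1,0,0,3,0,0,0]]'|egrep 'time|pos|force|rot'
python3 - <<'E'
from h import *
b=grab_frame("side")
c=b[150:210,225:315]
cv2.imwrite("pics/s5.png",np.clip(cv2.resize(c,(800,533),interpolation=2)*1.4,0,255).astype(np.uint8))
p=robot.sense()["ee_pos"]
for z in (0,.01,.019): print((proj("side",p+[0,0,z])-[225,150])*800/90)
E
```

```text
time_s: 17.13
ee_pos: [0.5243, -0.0319, 0.0448]
tcp_rot: [-180.0, 0.0, -3.3]
ft_force: [1.0, -0.1, -0.1]
grip_force: 0.0
[330.76902875 369.72222287]
[331.08108889 353.55764012]
[331.36484399 338.85924642]
```

View pics/s5.png

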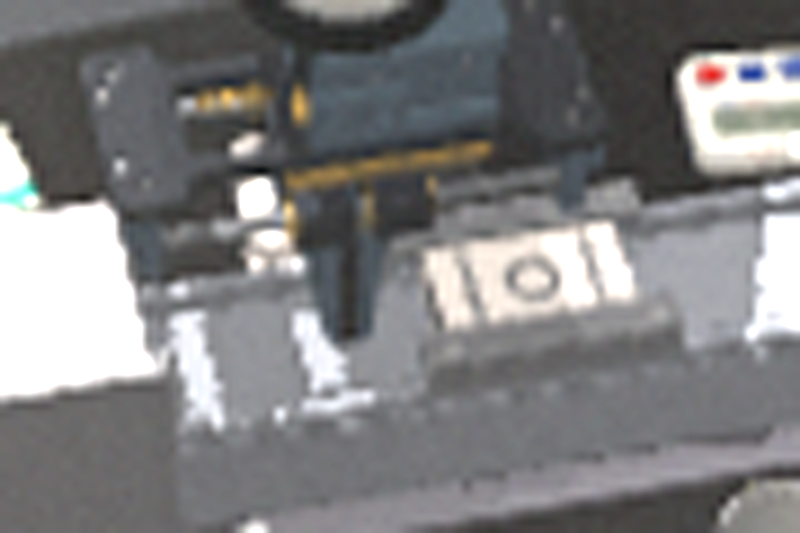

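Tip is now at crop (350,338), in the runway about 9 mm above the floor. Roughly 20 mm of gap remains to the cartridge end at column 430. Advancing.

```bash
python3 -m handwheel '[[-1,0,-1,1,0,0,0],[-1,0,-2.5,2,0,0,0],[-1,0,-4,2,0,0,0],[-1,0,-5.5,2,0,0,0],[-1,0,-7,2,0,0,0],[-1,0,-8.5,2,0,0,0],[-1,0,-9.5,2,0,0,0],[-1,0,-10,2,0,0,0]]'|egrep 'time|pos|force:'
python3 -m handwheel '[[-1,0,-0.4,0,0,0,0],[-1,0,-0.8,0,0,0,0],[-1,0,-1.2,0,0,0,0],[-1,0,-1.6,0,0,0,0],[-1,0,-2,0,0,0,0],[-1,0,-2.4,0,0,0,0],[-1,0,-2.8,0,0,0,0],[-1,0,-3,0,0,0,0]]'|egrep 'time|pos|force:'
```

```text
time_s: 17.85
ee_pos: [0.5249, -0.0217, 0.0429]
ft_force: [0.3, -0.5, 0.0]
grip_force: 0.0
time_s: 18.52
ee_pos: [0.5251, -0.0188, 0.0428]
ft_force: [0.7, -0.1, -0.0]
grip_force: 0.0
```

```bash
python3 -m handwheel '[[-1,0,-0.2,0,0,0,0],[-1,0,-0.4,0,0,0,0],[-1,0,-0.7,0,0,0,0],[-1,0,-1,0,0,0,0],[-1,0,-1.3,0,0,0,0],[-1,0,-1.6,0,0,0,0],[-1,0,-1.8,0,0,0,0],[-1,0,-2,0,0,0,0]]'|egrep 'time|pos|force:'
```

```text
time_s: 19.18
ee_pos: [0.5252, -0.0169, 0.0428]
ft_force: [0.3, -0.3, -0.4]
grip_force: 0.0
```

```bash
python3 -m handwheel '[[-1,0,-0.2,0,0,0,0],[-1,0,-0.4,0,0,0,0],[-1,0,-0.7,0,0,0,0],[-1,0,-1,0,0,0,0],[-1,0,-1.3,0,0,0,0],[-1,0,-1.6,0,0,0,0],[-1,0,-1.8,0,0,0,0],[-1,0,-2,0,0,0,0]]'|egrep 'time|pos|force:'
```

```text
time_s: 19.85
ee_pos: [0.5253, -0.0149, 0.0428]
ft_force: [-0.6, -0.3, -0.7]
grip_force: 0.0
```

```bash
python3 -m handwheel '[[-1,0,-0.2,0,0,0,0],[-1,0,-0.4,0,0,0,0],[-1,0,-0.6,0,0,0,0],[-1,0,-0.8,0,0,0,0],[-1,0,-1,0,0,0,0],[-1,0,-1.2,0,0,0,0],[-1,0,-1.4,0,0,0,0],[-1,0,-1.5,0,0,0,0]]'|egrep 'time|pos|force:'
```

```text
time_s: 20.52
ee_pos: [0.5254, -0.0134, 0.0429]
ft_force: [-1.4, 0.2, -0.6]
grip_force: 0.0
```

```bash
python3 -m handwheel '[[-1,0,-0.2,0,0,0,0],[-1,0,-0.4,0,0,0,0],[-1,0,-0.7,0,0,0,0],[-1,0,-1,0,0,0,0],[-1,0,-1.3,0,0,0,0],[-1,0,-1.6,0,0,0,0],[-1,0,-1.8,0,0,0,0],[-1,0,-2,0,0,0,0]]'|egrep 'time|pos|force:'
```

```text
time_s: 21.18
ee_pos: [0.5255, -0.0114, 0.0428]
ft_force: [-0.3, -0.4, -0.5]
grip_force: 0.0
```

```bash
python3 -m handwheel '[[-1,0,-0.2,0,0,0,0],[-1,0,-0.4,0,0,0,0],[-1,0,-0.6,0,0,0,0],[-1,0,-0.8,0,0,0,0],[-1,0,-1,0,0,0,0],[-1,0,-1.2,0,0,0,0],[-1,0,-1.4,0,0,0,0],[-1,0,-1.5,0,0,0,0]]'|egrep 'time|pos|force:'
```

```text
time_s: 21.85
ee_pos: [0.5256, -0.0099, 0.0428]
ft_force: [-0.4, 0.4, 0.4]
grip_force: 0.0
```

```bash
python3 -m handwheel '[[-1,0,-0.2,0,0,0,0],[-1,0,-0.4,0,0,0,0],[-1,0,-0.6,0,0,0,0],[-1,0,-0.8,0,0,0,0],[-1,0,-1,0,0,0,0],[-1,0,-1.2,0,0,0,0],[-1,0,-1.4,0,0,0,0],[-1,0,-1.5,0,0,0,0]]'|egrep 'time|pos|force:'
python3 - <<'E'
from h import *
b=grab_frame("side")
for r in (176,178,180,182,184,186,188): print(r,b[r,260:304].mean(1).astype(int))
E
```

```text
time_s: 22.52
ee_pos: [0.5257, -0.0084, 0.0428]
ft_force: [-0.8, 0.0, -0.0]
grip_force: 0.0
176 [141 145 171 199 145  69  40  36  38  43  47  38  51  60  54  77  89  82
  82  80  86 105 108 128 150 153 154 158 158 167 135 171 173 203 120  86
  88  83  92 110 115 113 112 112]
178 [145 124 129 139 147 188  83  57  60  63  46  38  50  60  52 158 138 147
 172 172 171 172 173 174 159 151 170 171 169 174 123 123 168 179 192 112
 106 117 120 121 121 120 122 121]
180 [ 98  93  87  90  91  87 117  63  62  64  43  35  52  56  81 170 161 105
 168 171 170 158 102 129 158 158 124 118 168 172 175 108 139 169 181 199
 128 119 120 123 121 120 121 122]
182 [ 91  85  85 100 103 105 102  66  60  63  45  34  57  57 130 172 174 126
 127 166 171 167 121 129 153 146 128 115 168 172 172 162 109 169 172 186
 144 122 120 112 118 122 122 121]
184 [105 109 109 105 160 165 167 117  63  60  38  35  59  58 124 170 172 163
 106 136 169 173 174 168 157 162 166 157 143 147 136 126 104  99  99 104
 102 105 113 114 105 113 121 122]
186 [106 106 103 102 130 177 183 178  76  59  34  32  58  76  73 151 145 148
 119 107 123 109 102 102  97  90  87  88  90  92  89  91  94  93  92  92
  96 108 105 100  91  90 123 125]
188 [105 106 104 106 100 177 178 178 168 161 104  99  87  94  96  99 101  92
  91  92  93  93  93  94  95  97  93  88  83  82  85  83  80  77  71  73
  79  72  72  71  68  83 123 129]
```

```bash
python3 -m handwheel '[[-1,0,-0.2,0,0,0,0],[-1,0,-0.4,0,0,0,0],[-1,0,-0.6,0,0,0,0],[-1,0,-0.8,0,0,0,0],[-1,0,-1,0,0,0,0],[-1,0,-1.2,0,0,0,0],[-1,0,-1.4,0,0,0,0],[-1,0,-1.5,0,0,0,0]]'|egrep 'time|pos|force:'
```

```text
time_s: 23.23
ee_pos: [0.5257, -0.0069, 0.0428]
ft_force: [0.0, 0.5, -0.5]
grip_force: 0.0
```

```bash
python3 -m handwheel '[[-1,0,-0.2,0,0,0,0],[-1,0,-0.3,0,0,0,0],[-1,0,-0.4,0,0,0,0],[-1,0,-0.5,0,0,0,0],[-1,0,-0.6,0,0,0,0],[-1,0,-0.8,0,0,0,0],[-1,0,-0.9,0,0,0,0],[-1,0,-1,0,0,0,0]]'|egrep 'time|pos|force:'
```

```text
time_s: 23.9
ee_pos: [0.5258, -0.0059, 0.0428]
ft_force: [-0.1, -0.6, 0.1]
grip_force: 0.0
```

```bash
python3 -m handwheel '[[-1,0,-0.2,0,0,0,0],[-1,0,-0.4,0,0,0,0],[-1,0,-0.6,0,0,0,0],[-1,0,-0.8,0,0,0,0],[-1,0,-1,0,0,0,0],[-1,0,-1.2,0,0,0,0],[-1,0,-1.4,0,0,0,0],[-1,0,-1.5,0,0,0,0]]'|egrep 'time|pos|force:'
```

```text
time_s: 24.57
ee_pos: [0.5259, -0.0044, 0.0428]
ft_force: [-0.0, -0.6, 0.5]
grip_force: 0.0
```

```bash
python3 -m handwheel '[[-1,0,-0.2,0,0,0,0],[-1,0,-0.4,0,0,0,0],[-1,0,-0.6,0,0,0,0],[-1,0,-0.8,0,0,0,0],[-1,0,-1,0,0,0,0],[-1,0,-1.2,0,0,0,0],[-1,0,-1.4,0,0,0,0],[-1,0,-1.5,0,0,0,0]]'|egrep 'time|pos|force:'
python3 - <<'E'
from h import *
b=grab_frame("side")
for r in (176,178,180,182,184,186,188): print(r,b[r,260:304].mean(1).astype(int))
E
```

```text
time_s: 25.23
ee_pos: [0.526, -0.0029, 0.0428]
ft_force: [-0.2, 1.0, 0.3]
grip_force: 0.0
176 [143 145 170 196 173 155 141  55  34  46  47  50  39  39  58  59  59  82
  81  78  86 106 108 129 151 151 154 158 159 166 134 171 171 178 112  89
  87  85  90 111 115 114 113 112]
178 [141 126 130 140 145 189 177  95  56  64  62  59  38  36  60  59 103 149
 173 174 174 173 174 173 159 153 169 171 170 173 125 123 169 174 167 107
 107 118 119 120 119 120 120 118]
180 [ 99  93  87  89  90  84  84  80  66  59  63  63  37  39  59  54 127 105
 167 169 170 157 103 128 157 157 124 117 167 172 174 108 138 170 170 179
 126 121 120 122 121 122 125 123]
182 [ 92  87  85 101 107 106 103 105  86  57  61  57  37  40  59  73 175 129
 127 170 172 166 121 128 153 147 129 116 168 171 172 162 109 169 175 176
 136 122 123 112 119 123 120 121]
184 [106 108 108 108 109 104 162 167 166  78  59  51  37  44  54 101 171 164
 106 137 172 173 172 169 158 162 163 155 144 146 135 128 107  99 100 104
  99  90 106 114 105 113 121 121]
186 [106 106 105 107 105 103 178 182 182 148  68  52  33  42  58 142 144 147
 119 106 123 110 101 105  95  91  90  91  88  92  92  90  91  92  95  94
  96  95  95 101  89  88 123 124]
188 [106 105 104 105 108 104 101 176 181 183 169 106  89  93  95  99  98  92
  92  92  91  91  92  93  93  93  92  89  83  82  85  82  80  81  72  73
  77  73  72  74  69  80 124 129]
```

The lowest visible finger edge is its near side, 16 mm closer to the camera. The tip is therefore still about 15–18 mm higher than I assumed, just over the cartridge top. I'll back off and go lower by feel.

```bash
python3 -m handwheel '[[-1,0,6,0,0,0,0],[-1,0,14,0,0,0,0],[-1,0,20,0,0,0,0],[-1,0,20,2,0,0,0],[-1,0,20,4,0,0,0],[-1,0,20,5,0,0,0],[-1,0,20,5.5,0,0,0],[-1,0,20,6,0,0,0]]'|egrep 'time|pos|force:'; python3 -m handwheel '[[-1,0,0,0.5,0,0,0],[-1,0,0,1,0,0,0],[-1,0,0,1.5,0,0,0],[-1,0,0,2,0,0,0],[-1,0,0,2.5,0,0,0],[-1,0,0,3,0,0,0],[-1,0,0,3.5,0,0,0],[-1,0,0,4,0,0,0]]'|egrep 'time|pos|force:'
python3 - <<'E'
from h import *
b=grab_frame("side")
for r in range(180,200,1): print(r,b[r,258:282].mean(1).astype(int))
E
```

```text
time_s: 25.95
ee_pos: [0.5248, -0.0227, 0.0367]
ft_force: [0.5, -0.0, 0.0]
grip_force: 0.0
time_s: 26.62
ee_pos: [0.5249, -0.0229, 0.0328]
ft_force: [0.5, -1.0, 0.7]
grip_force: 0.0
180 [157 135  99  63  53  59  58  62  41  37  60  62  69  88 116 165 171 170
 160 107 167 171 171 156]
181 [ 90  88  86  75  58  65  64  63  41  36  61  61  68  90 107 135 172 172
 174 107 139 168 172 149]
182 [ 87  90  92  85  65  60  62  64  39  32  61  60  83 103 110  90 167 173
 174 127 127 170 171 168]
183 [103 104 104 101  75  61  62  63  38  38  61  61  91 109 114  75 167 172
 172 131 103 167 172 173]
184 [107 105 102 106  83  64  60  63  40  41  61  60 105 109 111  85 137 169
 173 163 106 136 170 172]
185 [105 162 164 164 141  74  61  61  36  41  61  61 109 111 110  87  91 171
 176 175 131 128 173 157]
186 [105 128 177 178 172  79  58  58  38  43  60  69 109 108 109 105  75 149
 145 149 119 107 123 108]
187 [105  99 174 175 177 116  67  59  38  41  58  70 104 107 103 105  92 109
 101 105  96  90  90  89]
188 [105 100 172 175 177 126  69  54  38  43  57  86 108 106  93  94  92  97
 101  90  91  89 
[... 416 characters left out ...]
 73]
193 [105 105 103 128 126 129 129 125 104 101 105 106 102 107 106  75  71  70
  71  73  79  76  78  81]
194 [105 104 103 100 102 154 162 162 170 174 120 103 112  96  89  79  76  77
  79  82  80  91  97  97]
195 [108 107 103 166 181 167 148 130 126 127  97  89  94  86  79  82  95  96
  88  91  87  86  91  89]
196 [112 101  87 127 133 111  95  85  77  79  83  93  88  95  93  80  90  90
  88  86  86  82  85  85]
197 [ 93  87  79  81  81 109 117  98  85  79  79  86  87  90  87  83  84  86
  87  85  85  83  84  85]
198 [ 93  81  74  81  80  96 101  90  84  85  81  83  84  86  86  84  83  86
  82  84  82  85  84  85]
199 [87 81 81 81 82 83 83 82 85 85 85 83 86 84 87 86 84 85 83 82 85 84 86 85]
```

Run:
```python
from h import *
for x in (.525,.541):
  for z in (.055,.065,.075): print(x,z,proj("side",np.array([x,-.0229,z])),proj("side",np.array([x,-.018,z])))
```

```text
0.525 0.055 [264.81732926 189.33371629] [266.18314836 189.03265561]
0.525 0.065 [264.86676624 187.49430446] [266.23997411 187.19274665]
0.525 0.075 [264.9167436 185.634787 ] [266.29742059 185.33273915]
0.541 0.055 [266.15190222 192.84134659] [267.52602768 192.53609936]
0.541 0.065 [266.20897472 191.00875367] [267.59057928 190.70297883]
0.541 0.075 [266.26667526 189.15599416] [267.65584079 188.84969855]
```

```bash
python3 -m handwheel '[[-1,0,0,1.5,0,0,0],[-1,0,0,3,0,0,0],[-1,0,0,4.5,0,0,0],[-1,0,0,6,0,0,0],[-1,0,0,7,0,0,0],[-1,0,0,8,0,0,0],[-1,0,0,8.5,0,0,0],[-1,0,0,9,0,0,0]]'|egrep 'time|pos|force:'; python3 -m handwheel '[[-1,0,-1,0,0,0,0],[-1,0,-2.5,0,0,0,0],[-1,0,-4,0,0,0,0],[-1,0,-5.5,0,0,0,0],[-1,0,-7,0,0,0,0],[-1,0,-8.5,0,0,0,0],[-1,0,-9.5,0,0,0,0],[-1,0,-10,0,0,0,0]]'|egrep 'time|pos|force:'
python3 - <<'E'
from h import *
b=grab_frame("side")
for r in range(180,196,2): print(r,b[r,260:284].mean(1).astype(int))
E
```

```text
time_s: 27.33
ee_pos: [0.5248, -0.0229, 0.0238]
ft_force: [-0.1, -0.9, 0.4]
grip_force: 0.0
time_s: 28.0
ee_pos: [0.5254, -0.0128, 0.0238]
ft_force: [0.4, -0.3, 0.1]
grip_force: 0.0
180 [ 94  86  81  86  49  39  42  41  47  38  43  60  59  71 151 158 159  94
 169 174 172 157 103 129]
182 [ 91  86  87 103  84  55  66  65  63  39  42  62  61  71 173 172 173 126
 128 169 172 167 120 127]
184 [106 107 106 105 160  78  59  63  57  38  43  62  62  70 138 171 173 164
 104 137 170 172 174 169]
186 [105 158 176 175 181 128  62  60  55  41  42  62  69 105  76 151 144 149
 122 107 121 108  99 104]
188 [105 101 172 175 177 183  98  61  57  39  48  61  69  93  95 100 100  91
  88  93  92  93  95  93]
190 [105 104 100 172 178 179 146  69  55  34  46  67  79  97  96 100  95  82
  90  85  79  72  73  74]
192 [106 106 104 127 176 181 180 119 100 102  94 100  98  83  69  73  69  70
  73  73  74  73  73  75]
194 [105 104 106 159 163 162 169 170 175 147 115  94  89  80  78  80  79  80
  80  92  96  97  84  76]
```

```bash
python3 -m handwheel '[[-1,0,-0.3,0,0,0,0],[-1,0,-0.6,0,0,0,0],[-1,0,-0.9,0,0,0,0],[-1,0,-1.2,0,0,0,0],[-1,0,-1.5,0,0,0,0],[-1,0,-1.8,0,0,0,0],[-1,0,-2.1,0,0,0,0],[-1,0,-2.3,0,0,0,0]]'|egrep 'time|pos|force:'
```

```text
time_s: 28.72
ee_pos: [0.5255, -0.0106, 0.0238]
ft_force: [-0.3, -0.0, -0.3]
grip_force: 0.0
```

```bash
python3 -m handwheel '[[-1,0,-0.2,0,0,0,0],[-1,0,-0.4,0,0,0,0],[-1,0,-0.6,0,0,0,0],[-1,0,-0.8,0,0,0,0],[-1,0,-1,0,0,0,0],[-1,0,-1.2,0,0,0,0],[-1,0,-1.4,0,0,0,0],[-1,0,-1.5,0,0,0,0]]'|egrep 'time|pos|force:'
```

```text
time_s: 29.38
ee_pos: [0.5256, -0.0091, 0.0238]
ft_force: [0.4, -0.0, 0.4]
grip_force: 0.0
```

```bash
python3 -m handwheel '[[-1,0,-0.2,0,0,0,0],[-1,0,-0.4,0,0,0,0],[-1,0,-0.6,0,0,0,0],[-1,0,-0.8,0,0,0,0],[-1,0,-1,0,0,0,0],[-1,0,-1.2,0,0,0,0],[-1,0,-1.4,0,0,0,0],[-1,0,-1.5,0,0,0,0]]'|egrep 'time|pos|force:'
```

```text
time_s: 30.05
ee_pos: [0.5257, -0.0076, 0.0238]
ft_force: [0.1, 0.5, 0.3]
grip_force: 0.0
```

```bash
python3 -m handwheel '[[-1,0,-0.2,0,0,0,0],[-1,0,-0.4,0,0,0,0],[-1,0,-0.6,0,0,0,0],[-1,0,-0.8,0,0,0,0],[-1,0,-1,0,0,0,0],[-1,0,-1.2,0,0,0,0],[-1,0,-1.4,0,0,0,0],[-1,0,-1.5,0,0,0,0]]'|egrep 'time|pos|force:'
```

```text
time_s: 30.72
ee_pos: [0.5258, -0.0061, 0.0238]
ft_force: [0.4, 0.2, -0.9]
grip_force: 0.0
```

```bash
python3 -m handwheel '[[-1,0,-0.2,0,0,0,0],[-1,0,-0.4,0,0,0,0],[-1,0,-0.6,0,0,0,0],[-1,0,-0.8,0,0,0,0],[-1,0,-1,0,0,0,0],[-1,0,-1.2,0,0,0,0],[-1,0,-1.4,0,0,0,0],[-1,0,-1.5,0,0,0,0]]'|egrep 'time|pos|force:'
```

```text
time_s: 31.38
ee_pos: [0.5259, -0.0046, 0.0239]
ft_force: [0.4, -0.2, 0.2]
grip_force: 0.0
```

```bash
python3 -m handwheel '[[-1,0,-0.2,0,0,0,0],[-1,0,-0.4,0,0,0,0],[-1,0,-0.6,0,0,0,0],[-1,0,-0.8,0,0,0,0],[-1,0,-1,0,0,0,0],[-1,0,-1.2,0,0,0,0],[-1,0,-1.4,0,0,0,0],[-1,0,-1.6,0,0,0,0]]'|egrep 'time|pos|force:'
```

```text
time_s: 32.05
ee_pos: [0.526, -0.003, 0.0238]
ft_force: [-0.6, -0.3, -0.8]
grip_force: 0.1
```

```bash
python3 -m handwheel '[[-1,0,-0.2,0,0,0,0],[-1,0,-0.3,0,0,0,0],[-1,0,-0.5,0,0,0,0],[-1,0,-0.6,0,0,0,0],[-1,0,-0.8,0,0,0,0],[-1,0,-0.9,0,0,0,0],[-1,0,-1.1,0,0,0,0],[-1,0,-1.2,0,0,0,0]]'|egrep 'time|pos|force:'
python3 - <<'E'
from h import *
b=grab_frame("side")
for r in range(178,194,2): print(r,b[r,262:300].mean(1).astype(int))
E
```

```text
time_s: 32.72
ee_pos: [0.5261, -0.0019, 0.0239]
ft_force: [-0.2, -2.0, 0.8]
grip_force: 1.2
178 [ 94  88 103 115 103  81  44  37  42  39  44  40  61  57  44  34  37  30
  57  82 117 174 160 156 156 170 171 169 159  99 121 168 176 121 107 118
 120 122]
180 [ 82  91  94  89  85  52  43  50  47  54  44  34  54  64  59 117 130 174
 175 174 128 100 155 160 158 126 138 171 172 110  98 169 172 175 137 123
 122 120]
182 [ 86 102 105 106 106  92  65  62  63  64  41  36  58  58  81 154 102 135
 170 173 139 109 130 142 148  96 121 167 171 175 128 126 173 177 170 127
 122 113]
184 [109 106 162 165 166 168  94  58  61  64  42  36  57  56 141 173 112  98
 170 174 173 174 168 165 166 156 144 146 136 126 105  89  99 104  96  91
  98 113]
186 [105 105 101 178 182 183 173  77  61  61  33  35  58  63 142 149 138 101
 112 109 103 103  96  91  87  90  90  91  91  92  92  92  94  93  96  97
  97 100]
188 [104 105 103 157 178 177 184 120  66  55  56  97  95  99 102  91  92  92
  92  92  94  94  94  96  93  91  84  80  87  80  81  80  73  72  78  73
  72  76]
190 [108 105 105 100 173 174 178 176  88  50  42  94  96 102  98  82  88  86
  77  76  73  73  79  73  71  70  72  70  72  72  74  73  74  75  76  77
  77  78]
192 [107 106 106 103 129 132 132 133 128  95  95  81  71  71  72  71  71  73
  72  71  72  71  77  75  77  79  82  83  81  83  97  95  89  90  81  84
  91  87]
```

```bash
python3 -m handwheel '[[-1,0,-0.1,0,0,0,0],[-1,0,-0.2,0,0,0,0],[-1,0,-0.3,0,0,0,0],[-1,0,-0.4,0,0,0,0],[-1,0,-0.5,0,0,0,0],[-1,0,-0.6,0,0,0,0],[-1,0,-0.7,0,0,0,0],[-1,0,-0.8,0,0,0,0]]'|egrep 'time|pos|force'
```

```text
time_s: 33.43
ee_pos: [0.5261, -0.001, 0.0238]
ft_force: [0.4, -1.4, 1.6]
grip_force: 1.0
```

```bash
python3 -m handwheel '[[-1,0,-0.1,0,0,0,0],[-1,0,-0.2,0,0,0,0],[-1,0,-0.3,0,0,0,0],[-1,0,-0.4,0,0,0,0],[-1,0,-0.5,0,0,0,0],[-1,0,-0.6,0,0,0,0],[-1,0,-0.7,0,0,0,0],[-1,0,-0.8,0,0,0,0]]'|egrep 'time|pos|force'
```

```text
time_s: 34.1
ee_pos: [0.5262, -0.0003, 0.0239]
ft_force: [0.4, -3.4, -0.1]
grip_force: 1.6
```

```bash
python3 -m handwheel '[[-1,0,-0.1,0,0,0,0],[-1,0,-0.2,0,0,0,0],[-1,0,-0.3,0,0,0,0],[-1,0,-0.4,0,0,0,0],[-1,0,-0.5,0,0,0,0],[-1,0,-0.6,0,0,0,0],[-1,0,-0.7,0,0,0,0],[-1,0,-0.8,0,0,0,0]]'|egrep 'time|pos|force'
```

```text
time_s: 34.77
ee_pos: [0.5262, 0.0002, 0.0238]
ft_force: [-0.2, -9.6, 1.0]
grip_force: 4.8
```

```bash
python3 -m handwheel '[[-1,0,-0.1,0,0,0,0],[-1,0,-0.2,0,0,0,0],[-1,0,-0.3,0,0,0,0],[-1,0,-0.4,0,0,0,0],[-1,0,-0.4,0,0,0,0],[-1,0,-0.5,0,0,0,0],[-1,0,-0.5,0,0,0,0],[-1,0,-0.5,0,0,0,0]]'|egrep 'time|pos|force'
```

```text
time_s: 35.43
ee_pos: [0.5262, 0.0006, 0.0238]
ft_force: [-0.2, -10.9, 1.0]
grip_force: 5.4
```

```bash
python3 -m handwheel '[[-1,0,-0.2,0,0,0,0],[-1,0,-0.3,0,0,0,0],[-1,0,-0.4,0,0,0,0],[-1,0,-0.5,0,0,0,0],[-1,0,-0.6,0,0,0,0],[-1,0,-0.7,0,0,0,0],[-1,0,-0.8,0,0,0,0],[-1,0,-0.8,0,0,0,0]]'|egrep 'time|pos|force'
```

```text
time_s: 36.1
ee_pos: [0.5263, 0.0015, 0.0238]
ft_force: [-0.6, -9.4, 0.8]
grip_force: 4.8
```

```bash
python3 -m handwheel '[[-1,0,-0.2,0,0,0,0],[-1,0,-0.4,0,0,0,0],[-1,0,-0.6,0,0,0,0],[-1,0,-0.8,0,0,0,0],[-1,0,-0.9,0,0,0,0],[-1,0,-1,0,0,0,0],[-1,0,-1.1,0,0,0,0],[-1,0,-1.2,0,0,0,0]]'|egrep 'time|pos|force'
```

```text
time_s: 36.77
ee_pos: [0.5263, 0.0028, 0.0238]
ft_force: [-0.1, -7.0, 0.6]
grip_force: 4.2
```

It gives towards +y: the force peaked near 11 N and is falling. Push on.

```bash
python3 -m handwheel '[[-1,0,-0.5,0,0,0,0],[-1,0,-1.2,0,0,0,0],[-1,0,-2.2,0,0,0,0],[-1,0,-3.5,0,0,0,0],[-1,0,-5,0,0,0,0],[-1,0,-7,0,0,0,0],[-1,0,-9.5,0,0,0,0],[-1,0,-12,0,0,0,0]]'|egrep 'time|pos|force'
```

```text
time_s: 37.43
ee_pos: [0.527, 0.0149, 0.0238]
ft_force: [0.1, -6.3, 2.7]
grip_force: 3.3
```

```bash
python3 -m handwheel '[[-1,0,-4,0,0,0,0],[-1,0,-8,0,0,0,0],[-1,0,-13,0,0,0,0],[-1,0.5,-18,0,0,0,0],[-1,0.5,-23,0,0,0,0],[-1,0.5,-28,0,0,0,0],[-1,0.5,-33,0,0,0,0],[-1,0.5,-38,0,0,0,0]]'|egrep 'time|pos|force'
python3 - <<'E'
from h import *
print(np.round([q["location"] for q in pinpoint("cartridge_center","side")]) if grab_frame("side") is not None else 0)
E
```

```text
time_s: 38.1
ee_pos: [0.5297, 0.0535, 0.0238]
ft_force: [-0.2, -0.1, 0.3]
grip_force: 0.2
[[297. 181.]
 [171. 186.]]
```

```bash
python3 -m handwheel '[[-1,0,-5,0,0,0,0],[-1,0,-10,0,0,0,0],[-1,0,-15,0,0,0,0],[-1,0.3,-20,0,0,0,0],[-1,0.3,-25,0,0,0,0],[-1,0.3,-30,0,0,0,0],[-1,0.3,-35,0,0,0,0],[-1,0.3,-40,0,0,0,0]]'|egrep 'time|pos|force'
```

```text
time_s: 38.87
ee_pos: [0.5324, 0.0934, 0.0239]
ft_force: [0.7, -0.8, -0.3]
grip_force: 0.2
```

```bash
python3 -m handwheel '[[-1,0,-4,0,0,0,0],[-1,0,-8,0,0,0,0],[-1,0,-12,0,0,0,0],[-1,0.3,-16,0,0,0,0],[-1,0.3,-20,0,0,0,0],[-1,0.3,-24,0,0,0,0],[-1,0.3,-28,0,0,0,0],[-1,0.3,-32,0,0,0,0]]'|egrep 'time|pos|force'; python3 to.py
python3 - <<'E'
from h import *
a=grab_frame("side");b=grab_frame("top")
cv2.imwrite("pics/s6.png",np.clip(cv2.resize(a[135:215,260:370],(800,582),interpolation=2)*1.2,0,255).astype(np.uint8))
E
```

```text
time_s: 39.53
ee_pos: [0.5346, 0.1252, 0.0238]
ft_force: [0.8, 0.5, 1.0]
grip_force: 0.4
s 80.3 t -0.1 z 23.8 rot [ 1.79998563e+02 -5.21556216e-04 -3.33399602e+00] ft [0.8 0.5 1. ] time 39.5333
```

View pics/s6.png

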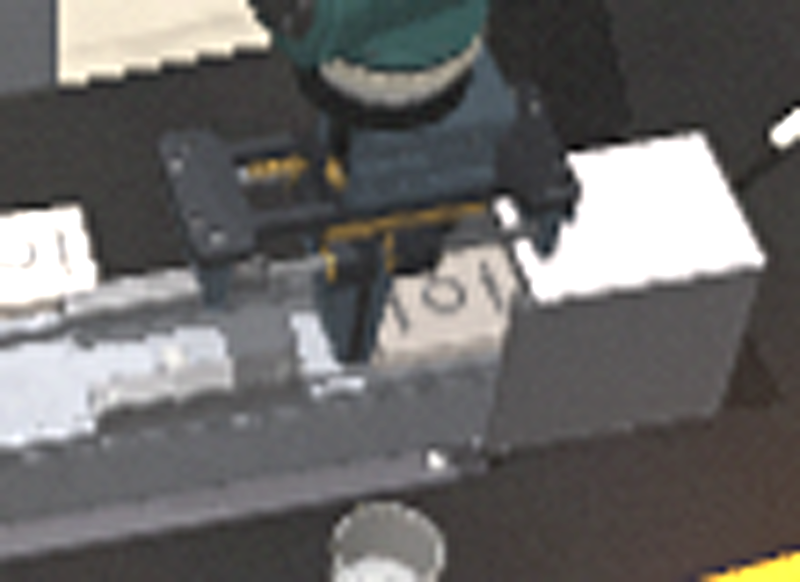

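```bash
python3 -m handwheel '[[-1,0,-3,0,0,0,0],[-1,0,-6,0,0,0,0],[-1,0,-9,0,0,0,0],[-1,0,-12,0,0,0,0],[-1,0,-15,0,0,0,0],[-1,0,-18,0,0,0,0],[-1,0,-21,0,0,0,0],[-1,0,-24,0,0,0,0]]'|egrep 'time|pos|force'
python3 - <<'E'
from h import *
grab_frame("side");print([(np.round(q["location"]),round(q["score"],2)) for q in pinpoint("cartridge_center","side")])
E
```

```text
time_s: 40.3
ee_pos: [0.536, 0.1491, 0.0238]
ft_force: [-0.4, -1.0, 0.2]
grip_force: 0.3
[(array([228., 240.]), 0.82), (array([169., 188.]), 0.76), (array([324., 173.]), 0.66)]
```

```bash
python3 -m handwheel '[[-1,0,-3,0,0,0,0],[-1,0,-6,0,0,0,0],[-1,0,-9,0,0,0,0],[-1,0,-12,0,0,0,0],[-1,0,-14,0,0,0,0],[-1,0,-16,0,0,0,0],[-1,0,-18,0,0,0,0],[-1,0,-20,0,0,0,0]]'|egrep 'time|pos|force'
python3 - <<'E'
from h import *
a=grab_frame("side");print([(np.round(q["location"]),round(q["score"],2)) for q in pinpoint("cartridge_center","side")])
b=a[168:194:3,300:332].mean(2).astype(int);print(b)
E
```

```text
time_s: 41.07
ee_pos: [0.5371, 0.1689, 0.0238]
ft_force: [0.8, 0.1, -0.2]
grip_force: 0.0
[(array([167., 186.]), 0.72), (array([237., 194.]), 0.62), (array([229., 245.]), 0.6)]
[[ 42  49  49  43  42  37  34  77 150 156 131 143 129 132 141 113 116  93
  106  71  59  55  56  45  40  61  84  45  39  39  39  36]
 [ 65  60  63  61  62  71  71  77  80 103  80  80 102 108  92  74  57  48
   48  38  39  36  39  35  47  60  59  73  75  75  73  87]
 [111  59  66  57  69  75  88  89  89  85  84 100 104 102 106  76  64  53
   56  62  64  46  34  58  57  75  87  83  83  86  79  80]
 [180 165 111 106 108 108 107 106 106 105 105 104 161 181 182 189  94  63
   54  59  57  37  49  57  63  86  90  90  87  84  68  74]
 [175 177 183 114 105 106 106 107 107 107 107 106  99 176 178 182 185 117
   63  59  41  40  57  70 111 110  90  86  89  74  65  72]
 [162 178 178 181 112 104 105 107 108 108 109 107 106 103 182 182 182 184
  175  96 100  99 102 100 102 108 110 111 104  66  69  73]
 [111 119 180 182 184 105  96 105 108 104 104  99 102 103 182 155 121 125
  118 120 133 116  88  84  79  79  84  93  77  68  71  74]
 [ 78  76  89 126 107  92  83  80  89  92  95  88  76  81  83  90  90  88
   83  84  85  85  84  84  85  87  87  86  88  75  73  71]
 [ 90  93  87  85  88  87  85  87  87  83  85  85  84  85  81  86  86  86
   85  85  89  84  87  85  85  86  85  71  77  75  75  75]]
```

```bash
python3 -m handwheel '[[-1,0,-3,0,0,0,0],[-1,0,-6,0,0,0,0],[-1,0,-9,0,0,0,0],[-1,0,-12,0,0,0,0],[-1,0,-12,0,0,0,0],[-1,0,-4,0,0,0,0],[-1,0,8,0,0,0,0],[-1,0,20,0,0,0,0]]'|egrep 'time|pos|force'; python3 -m handwheel '[[-1,0,0,-15,0,0,0],[-1,0,0,-40,0,0,0],[-1,0,10,-75,0,0,0],[-1,0,40,-100,0,0,0],[-1,0,75,-110,0,0,0],[-1,0,110,-110,0,0,0],[-1,0,145,-110,0,0,0],[-1,0,180,-110,0,0,0]]'|egrep 'time|pos|force'
python3 - <<'E'
from h import *
a=grab_frame("side");b=grab_frame("top")
cv2.imwrite("pics/f.png",np.clip(np.hstack([cv2.resize(a[140:220,290:370],(400,400),interpolation=2),cv2.resize(b[140:220,135:215],(400,400),interpolation=2)])*1.2,0,255).astype(np.uint8))
E
```

```text
time_s: 41.83
ee_pos: [0.5357, 0.1476, 0.0238]
ft_force: [-0.0, -0.7, -0.3]
grip_force: 0.0
time_s: 42.5
ee_pos: [0.5247, -0.0336, 0.1342]
ft_force: [0.5, -0.3, 0.2]
grip_force: 0.0
```

View pics/f.png

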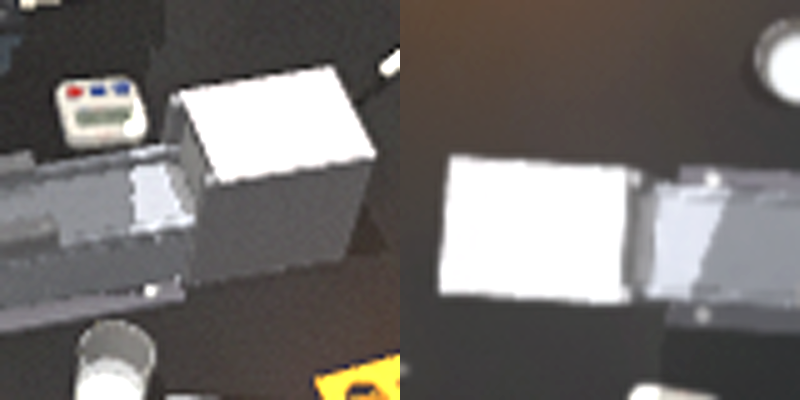

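Runway is empty and the left gate looks shut. A quick numeric check against the first picture follows, with settling time.

```bash
python3 -m handwheel '[[-1,0,0,-10,0,0,0],[-1,0,0,-20,0,0,0],[-1,0,0,-20,0,0,0],[-1,0,0,-20,0,0,0],[-1,0,0,-20,0,0,0],[-1,0,0,-20,0,0,0],[-1,0,0,-20,0,0,0],[-1,0,0,-20,0,0,0]]'|egrep 'time|pos|force'
python3 - <<'E'
from h import *
a=cv2.imread("pics/top0.png");b=grab_frame("top")
for r in (180,186,192): print(a[r,142:194:2].mean(1).astype(int),"\n",b[r,142:194:2].mean(1).astype(int))
a=cv2.imread("pics/side0.png");b=grab_frame("side")
for r in (174,178,182): print(a[r,316:336].mean(1).astype(int),"\n",b[r,316:336].mean(1).astype(int))
E
```

```text
time_s: 43.27
ee_pos: [0.5253, -0.0307, 0.1536]
ft_force: [0.4, 0.4, -0.4]
grip_force: 0.0
[ 56 188 217 216 216 217 218 226 226 226 226 224 224 224 224 224 224 224
 226 134 105 127 153 196 199 189] 
 [ 55 186 214 214 214 215 233 235 236 236 236 236 236 236 237 234 229 225
 224 132 100 124 151 193 196 185]
[ 59 210 216 216 217 217 220 226 226 226 225 223 223 224 224 224 224 224
 224 124 113 134 194 198 198 197] 
 [ 58 208 214 214 214 217 235 228 235 229 236 227 236 229 237 228 223 224
 222 122 110 130 191 195 194 193]
[ 89 218 216 217 216 217 223 226 226 226 225 224 223 224 224 224 224 223
 222 104 122 137 188 198 197 197] 
 [ 87 217 214 214 214 219 236 236 236 236 236 236 236 235 237 228 226 222
 220 101 120 134 184 195 193 145]
[184 193 197 197 197 197 203 154 145 135 124 110 107 111 106 113 132 232
 229 222] 
 [116 123 117 195 199 195 204 152 143 133 124 106 105 110 104 113 128 233
 229 231]
[196 196 195 196 196 197 198 199 191 140 139 134 100 103  88  79  73  75
  75  75] 
 [124 123 119 195 198 196 198 199 191 139 138 133  99 102  86  77  73  72
  75  73]
[195 194 196 196 195 196 197 198 197 194 187 144 140  93  79  74  76  77
  76  77] 
 [124 122 119 194 197 196 196 197 199 196 187 144 139  91  77  76  75  75
  76  78]
```

Run:
```python
from workcell import robot
print(robot.hand_in())
```

```text
the job is handed in; nothing more can be done
None
```

The cartridge gave way to the left (+y), with about 11 N the highest force read. I pushed it through the left flap into the left box; the last pictures show it about 220 mm from the station's middle with the flap shut. I handed the job in at about 43 s, and no verdict came back.

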